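Angle a bar past the clamp post into its nest

TASK

Load the aluminium bar into the fixture for sectioning: with fingertip pushes on one end and then the other, angle its left end in behind the clamp post, then swing it home so that it lies flat against the back fence along its whole length, between the end block on the left and the dowel pin on the right. Slide it on the plate throughout, never picking it up or tipping it, and leave the other things on and around the fixture where they are.

Things in the scene. Friction and masses are not known exactly. Their poses are not given: they have to be found in the camera images.
- fixture: Fixed clamping fixture: dark steel plate 280 x 430 x 12 mm. Origin: centre of its underside; x from its open front (robot side) to the back fence, y left along the fence, z up; plate top z = 12 mm. The bay lies along the fence, between end block and pin (248 mm long), with the clamp post in front of it. Place and yaw differ each time; the offsets of the points below, in this frame (mm), do not.
- bar: Straight aluminium bar, 240 x 24 x 20 mm (y, x, z), about 0.3 kg, loose on the plate in front of the bay, to the right of the post. Origin: centre of its underside; y along it to its left end, x across it towards the fence, z up. Slides when pushed.
- bar_left (a point): centre of the bar's left end face, 10 mm above its underside; axes as the bar's
- bar_right (a point): centre of the bar's right end face, 10 mm above its underside; axes as the bar's
- bar_mid (a point): centre of the bar, 10 mm above its underside; axes as the bar's
- post (a point): Foot of the clamp post's axis on the plate, at x 31, y 100, z 12. Post 20 mm across; its back is 34 mm from the fence face. On top a nut (28 mm across), 53 mm above the plate in all, and below it a strap 19 mm wide, 29 to 39 mm above the plate, turned aside to the left as far as y 163, where its pad hangs to 21 mm. Axes as the fixture's.
- pin (a point): Foot of the dowel pin's axis on the plate, at x 65, y -106, z 12. Pin 16 mm across, 22 mm high: its front is 18 mm out from the fence face (x 57), its left side (y -98) is the bay's right limit. Axes as the fixture's.
- end_block (a point): Foot of the end block's right face, at x 60, y 150, z 12. This face is the bay's left limit; it runs 30 mm out from the fence face (x 45 to 75); the block is 25 mm thick and 26 mm high. Axes as the fixture's.
- fence_mid (a point): Foot of the fence's front face half-way along the bay, at x 75, y 24, z 12. The face is the plane x 75; the fence is 26 mm high, 25 mm thick and runs from y -160 to 180. Axes as the fixture's.
- loupe: bystander, not to be moved: on the fixture plate, front left: black cylinder 36 mm across, 42 mm high; origin at the centre of its underside
- specimen_5: bystander, not to be moved: on the fixture plate, left: black mounted specimen, a disc 30 mm across and 22 mm high; origin at the centre of its underside
- specimen_3: bystander, not to be moved: on the fixture plate behind the fence: red mounted specimen, a disc 25 mm across and 19 mm high; origin at the centre of its underside
- log_book: bystander, not to be moved: black notebook 210 x 153 x 16 mm on the worktop at the right; origin at the centre of its underside
- marker: bystander, not to be moved: marker pen 136 mm long, 18 mm thick, on the worktop at the right; origin at the centre of its underside
- brush: bystander, not to be moved: wooden brush 171 mm long on the worktop at the left; origin at the centre of its underside
- tweezers: bystander, not to be moved: steel tweezers 134 mm long on the worktop at the left; origin at the centre of its underside

How it is judged:
On the way:
1. the bar's left end is behind the clamp post while its right end is still out in front of the dowel pin (x of bar_left in the frame of fixture above 0.041 m and y of bar_left in the frame of fixture above 0.112 m and x of bar_right in the frame of fixture below 0.055 m), for 0.1 s.
At the end, for the whole second after the job is handed in: The bar lies at rest and flat on the plate, behind the post, within 3 mm of the fence at both ends and parallel to it within about 1 degree, its ends between the end block and the dowel pin; all else is where it was (x of each of bar_left, bar_right in the frame of fixture above 0.06 m and y of bar_left in the frame of fixture between 0.135 and 0.153 m and z of each of bar_left, bar_right in the frame of fixture below 0.025 m and angle between the y axis of bar and the y axis of fixture, either way round below 0.02 rad and angle between bar's own z axis and vertical below 0.03 rad and linear speed of bar below 0.01 m/s); the robot touches nothing.
It fails at once if the bar is lifted more than 8 mm off the plate, or tipped by more than 12 degrees (height (world z) of any of bar_left, bar_right above 0.03 m or angle between bar's own z axis and vertical above 0.2 rad).
It fails at once if a bystander is moved by more than 20 mm (distance of any of loupe, specimen_5, specimen_3, log_book, marker, brush, tweezers from where it was at the start of the episode above 0.02 m).
It also fails if it takes over 64 s, if anything falls off the work surface, if the arm or the gripper's body presses on something with over 40 N, if the wrist force passes 120 N, or if a joint passes its speed limit or range.

ROBOT

A 6-joint arm with a two-finger parallel gripper is mounted at the origin on a cart in front of the work surface, level with it; the furniture and walls round the work are solid. World frame = base frame: x ahead of the robot, y to its left, z up, the work surface at z = 0. Lengths are in m, angles in rad, forces in N, time in s.
With the tool pointing down it reaches from about 0.35 to 0.975 m from the base axis. Payload 4.9 kg.
Tool frame: the origin (TCP) lies midway between the tips of the shut fingers; the grasp point (between the pads) lies 19 mm behind it; z points along the fingers, y is the direction in which the jaws open and shut (so a half turn about z gives the same grasp; the last joint's range is limited). The gripper opens to 85 mm and grips with 20 to 120 N. Pads are 22 mm wide; open, the fingers measure 114 mm over their backs; the gripper's body (76 mm by 85 mm) begins 54 mm behind the grasp point. The pads swing forward as they close: fully open they stand 13 mm farther back than shut.
Start: joints at [-1.38, 0.053, 1.613, -0, 1.476, -0.119], TCP at [0.191, -0.595, 0.231] pointing down, gripper open.
Joint ranges: [-3.01, 3.01], [-1.01, 2.22], [0.06, 2.58], [-1.02, 4.17], [0.09, 2.62], [-3.14, 3.14]. Speed limits (rad/s): [2.57, 2.57, 3.14, 3.14, 3.14, 3.14].

INTERFACE

Orientations are given as a unit quaternion [w, x, y, z].
In Python, from plant import manip, cams gives the robot as it stands.
- The arm moves only by the tool jog_arm, never from a script. Its argument "targets" is a list of rows, each a list of 4 numbers: the shift along the tool's x, y, z in m, then the turn about the tool's z in degrees. A call has 1 to 5 rows; each row is the pose to reach, as a shift and turn from the pose commanded when the call began, along the tool's axes at that moment; what a row does not reach only later rows make up. A row lasts 1/12 s, in which the tool goes at most 41.7 mm and 7.16 degrees, less where a joint would pass 70% of its speed; a pose out of reach is approached as far as the arm can. A call with a gripper value outside its range is refused whole. "fingers" is the opening, from 0 (shut) to 1 (fully open), set as the call begins (left out, the last holds). The fingers move at their own pace and stop on an object; the grip force is fixed at half the most. Time passes only in rows, so rows that repeat a pose let the fingers close. It gives the time, the measured TCP pose, the force and the opening at its end, in the units of the state.
- manip.state(): the state, without advancing time (a new reading comes with each control period).
- cams.grab_frame(name): name is "scene" or "top" or "wrist"; returns the picture (400x640x3 uint8, red, green, blue); there is no depth.
- cams.get_calibration(name): a dict with "camera_matrix" (3x3 intrinsics, pixels), "distortion" ([k1, k2, p1, p2, k3] as OpenCV has them; the pictures are not rectified), "cam_to_world" (4x4, takes a point from camera to world coordinates). Camera axes: x right, y up, looking along -z (the intrinsics and any distortion apply to the point x, -y, -z); pixel columns grow to the right and rows downward; lengths in m; the calibration is good to about 2 mm. A picture is of the moment at which its call begins: read the wrist's pose just before it. get_calibration takes no time and is no camera call; for the wrist camera it gives the pose at the moment of the call.
- manip.job_done(): hands the job in, once; it reports no verdict.
The state is a dict: "time": time; "joint_pos": joint angles; "joint_vel": joint speeds; "joint_efforts": joint torques, N m; "tool_pos": TCP position; "tool_rot": TCP orientation; "contact_force": force on the tool from outside, world axes, zero at the start; "ft_torque": the same for the moment, N m; "gripper_width": opening from 0.0 (shut) to 1.0 (fully open).
Only numpy, scipy, OpenCV 4.12 (cv2) and the standard library are available. Lean on these libraries where they do the work, as an engineer would, in place of code of your own. Each camera call takes 0.05 s, during which the arm holds its last target. There are 200 camera calls.

## Working session

There is one attempt and no reset: what is moved stays moved. The work goes in short steps, Python scripts to look and compute and a tool call to move; the robot and the scene stay as the last step left them, time stands still between calls to the robot, and variables do not carry over. Pictures are saved under pics/ and viewed, about 8 in all and at most 12, crops included, and the job is handed in when it is done.

Besides the shell and the picture viewer there is one more tool, called after "Request:" as name([rows], argument=value, ...), one row to a line, values as JSON. jog_arm: Moves the arm, as the interface text tells. Its arguments: {"type":"object","properties":{"targets":{"type":"array"},"fingers":{"type":"number"}},"required":["targets"]}

```bash
ls; mkdir -p pics; python3 - <<'E'
from plant import manip, cams
import cv2, numpy as np
s=manip.state(); print(s['time'],s['tool_pos'],s['tool_rot'])
for n in ("scene","top"):
    c=cams.get_calibration(n); print(n,np.round(c["camera_matrix"],1).tolist(),np.round(c["distortion"],3),np.round(c["cam_to_world"],3).tolist())
    cv2.imwrite(f"pics/{n}0.png",cams.grab_frame(n)[:,:,::-1])
E
```

```text
pics
0.0 [ 0.19043711 -0.59463725  0.23009034] [-9.90627043e-04  9.88024682e-01  1.54292730e-01 -2.03274532e-05]
scene [[471.9, 0.0, 320.7], [0.0, 471.9, 198.9], [0.0, 0.0, 1.0]] [-0.039  0.     0.     0.     0.   ] [[-0.638, 0.428, -0.641, -0.515], [-0.77, -0.335, 0.542, 0.843], [0.017, 0.839, 0.543, 0.945], [0.0, 0.0, 0.0, 1.0]]
top [[422.0, 0.0, 323.6], [0.0, 422.0, 201.4], [0.0, 0.0, 1.0]] [-0.074  0.     0.     0.     0.   ] [[0.017, 0.982, -0.19, 0.279], [-1.0, 0.019, 0.007, -0.055], [0.011, 0.189, 0.982, 1.409], [0.0, 0.0, 0.0, 1.0]]
```

View pics/top0.png

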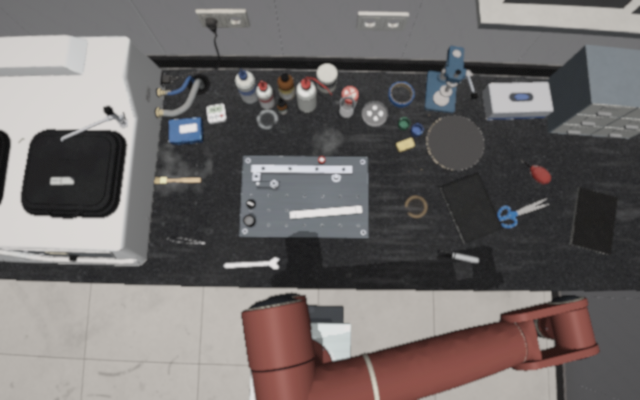

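View pics/scene0.png

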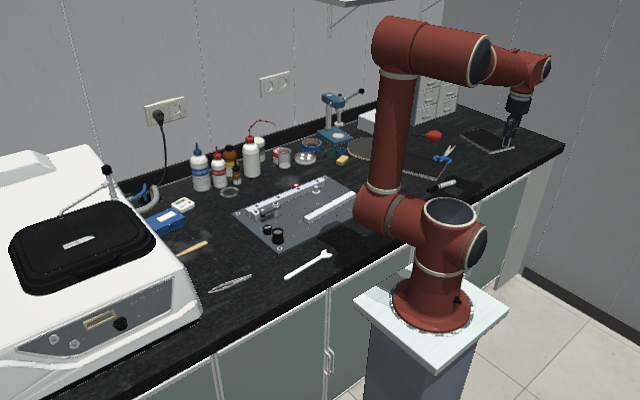

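The top view shows the plate at px (240–369, 156–238), the bar from (290,214) to (361,210), the fence near row 169, the post at (274,184) and the pin at (337,178). The gripper is far to the right. Next I'll measure the plate and bar from the top view.

```bash
cat > h.py <<'E'
import cv2, numpy as np
from plant import manip, cams
def cast(n_or_cal, px, z):
    c=cams.get_calibration(n_or_cal) if isinstance(n_or_cal,str) else n_or_cal
    p=cv2.undistortPoints(np.array(px,float).reshape(-1,1,2),np.array(c["camera_matrix"]),np.array(c["distortion"])).reshape(-1,2)
    T=np.array(c["cam_to_world"]); d=np.c_[p[:,0],-p[:,1],-np.ones(len(p))]@T[:3,:3].T
    return T[:3,3]+d*((z-T[2,3])/d[:,2])[:,None]
def project(c,P):
    T=np.linalg.inv(np.array(c["cam_to_world"])); q=np.atleast_2d(P)@T[:3,:3].T+T[:3,3]
    q=q*[1,-1,-1]
    return cv2.projectPoints(q,np.zeros(3),np.zeros(3),np.array(c["camera_matrix"]),np.array(c["distortion"]))[0].reshape(-1,2)
E
python3 - <<'E'
from h import *
im=cv2.imread("pics/top0.png"); g=cv2.cvtColor(im,cv2.COLOR_BGR2GRAY)
cv2.imwrite("pics/top0z.png",cv2.resize(im[145:250,225:385],None,fx=5,fy=5,interpolation=cv2.INTER_CUBIC))
print(g[225,232:262],g[195,355:380],g[150:162,300],g[230:246,330])
m=(g>150).astype(np.uint8)
cs,_=cv2.findContours(m[195:225,280:370],cv2.RETR_EXTERNAL,cv2.CHAIN_APPROX_NONE,offset=(280,195))
c=max(cs,key=cv2.contourArea);r=cv2.minAreaRect(c);b=cv2.boxPoints(r);print(r);print(cast("top",b,.032))
E
```

```text
[ 50  51  53  55  56  55  59  75  99 113 118 117 111  99  85  79  76  69
  55  45  47  63  85 103 115 119 120 121 121 121] [120 122 119 115 116 118 119 118 118 118 118 117 109  84  60  53  50  48
  46  46  47  50  54  55  56] [ 46  46  46  46  49  66  92 109 115 116 117 116] [121 121 121 121 120 119 111  90  62  46  44  46  46  44  43  43]
((325.47137451171875, 211.6422882080078), (8.771974563598633, 73.56497192382812), 85.42607879638672)
[[ 0.51280425  0.05043296  0.032     ]
 [ 0.53722892 -0.1924266   0.032     ]
 [ 0.50781793 -0.19475762  0.032     ]
 [ 0.48362363  0.04717235  0.032     ]]
```

View pics/top0z.png

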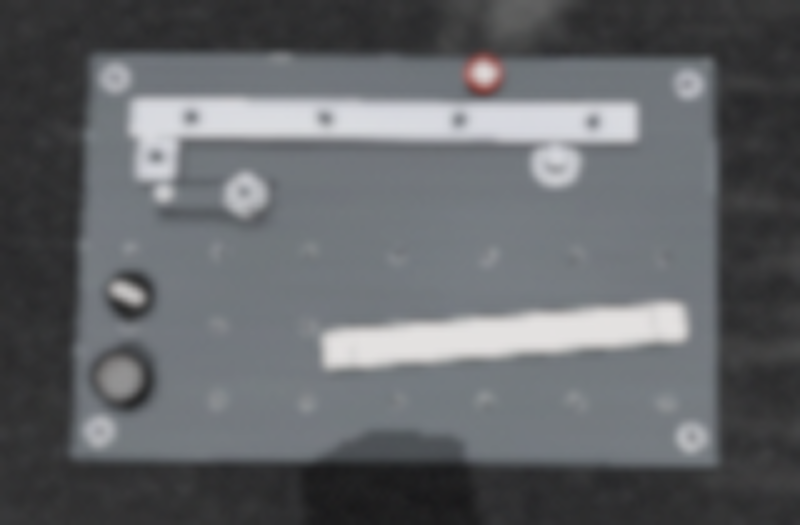

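The zoomed crop shows the whole fixture clearly: the bar's left end is at crop (335,350), which is px 292,215. The post, pin and bystanders are where expected. I'll fit the fixture frame in world coordinates.

```bash
python3 - <<'E'
from h import *
im=cv2.imread("pics/top0.png"); g=cv2.cvtColor(im,cv2.COLOR_BGR2GRAY)
m=((g>84)).astype(np.uint8); m[:145]=0;m[250:]=0;m[:,:225]=0;m[:,385:]=0
m=cv2.morphologyEx(m,cv2.MORPH_OPEN,np.ones((3,3)))
m=cv2.morphologyEx(m,cv2.MORPH_CLOSE,np.ones((9,9)))
c=max(cv2.findContours(m,cv2.RETR_EXTERNAL,cv2.CHAIN_APPROX_NONE)[0],key=cv2.contourArea)
w=cast("top",c.reshape(-1,2),.012)[:,:2]
r=cv2.minAreaRect((w*1000).astype(np.float32));print("plate",r,cv2.boxPoints(r))
m=(g>165).astype(np.uint8)
for (y0,y1,x0,x1,z,n) in [(160,176,245,360,.038,"fence"),(195,225,280,370,.032,"bar")]:
    c=max(cv2.findContours(m[y0:y1,x0:x1],cv2.RETR_EXTERNAL,cv2.CHAIN_APPROX_NONE,offset=(x0,y0))[0],key=cv2.contourArea)
    w=cast("top",c.reshape(-1,2),z)[:,:2]*1000
    r=cv2.minAreaRect(w.astype(np.float32));print(n,r,cv2.boxPoints(r).round())
print(cast("top",[[274,184]],.065),cast("top",[[336,178]],.034))
E
```

```text
plate ((587.5032958984375, -0.221588134765625), (319.9190673828125, 432.17236328125), 0.5365698337554932) [[ 425.52716  214.35713]
 [ 429.5744  -217.79628]
 [ 749.47943 -214.80031]
 [ 745.4322   217.3531 ]]
fence ((651.2985229492188, 10.95428466796875), (38.19508743286133, 340.03363037109375), 1.111835241317749) [[ 629.  181.]
 [ 636. -159.]
 [ 674. -159.]
 [ 667.  181.]]
bar ((510.4404296875, -72.37954711914062), (27.858291625976562, 242.51478576660156), 5.8972296714782715) [[ 484.   47.]
 [ 509. -194.]
 [ 537. -192.]
 [ 512.   50.]]
[[0.59313246 0.09805605 0.065     ]] [[ 0.62511677 -0.10554611  0.034     ]]
```

Request:
jog_arm([
  [0.51,-0.446,-0.05,17.75],
  [0.51,-0.446,-0.05,17.75],
  [0.51,-0.446,-0.05,17.75],
  [0.51,-0.446,-0.05,17.75],
  [0.51,-0.446,-0.05,17.75],
], fingers=0)

```text
time: 0.52
tool_pos: [0.2982, -0.4153, 0.2461]
tool_rot: [-0.0, 1.0, -0.0, -0.0]
contact_force: [0.9, -0.0, -0.6]
gripper_width: 0.299
```

Request:
jog_arm([
  [0.2,-0.4,-0.05,0],
  [0.2,-0.4,-0.05,0],
  [0.2,-0.4,-0.05,0],
  [0.2,-0.4,-0.05,0],
  [0.2,-0.4,-0.05,0],
])

```text
time: 0.93
tool_pos: [0.3906, -0.23, 0.2696]
tool_rot: [-0.0, 1.0, -0.0, 0.0]
contact_force: [0.5, -0.5, -0.2]
gripper_width: 0.002
```

Request:
jog_arm([
  [0.11,-0.22,-0.03,0],
  [0.11,-0.22,-0.03,0],
  [0.11,-0.22,-0.03,0],
  [0.11,-0.22,-0.03,0],
  [0.11,-0.22,-0.03,0],
])

```text
time: 1.35
tool_pos: [0.4831, -0.045, 0.2949]
tool_rot: [0.0, 1.0, 0.0, -0.0]
contact_force: [1.0, -0.8, 0.0]
gripper_width: -0.003
```

```bash
python3 - <<'E'
from h import *
c=cams.get_calibration("wrist"); im=cams.grab_frame("wrist")[:,:,::-1]; cv2.imwrite("pics/w1.png",im)
s=manip.state(); print(s['time'],s['tool_pos'],s['tool_rot'])
import pickle; pickle.dump(c,open("w1.pkl","wb")); print(np.round(c["camera_matrix"],1).tolist(),np.round(c["cam_to_world"],3).tolist())
E
```

```text
1.4 [ 0.4855678  -0.03895879  0.29602162] [-0.00257978  0.99998836  0.00371386  0.00168111]
[[335.8, 0.0, 319.8], [0.0, 335.8, 199.6], [0.0, 0.0, 1.0]] [[-0.0, 0.959, 0.283, 0.555], [-1.0, -0.0, 0.0, -0.046], [0.0, -0.283, 0.959, 0.437], [0.0, 0.0, 0.0, 1.0]]
```

View pics/w1.png

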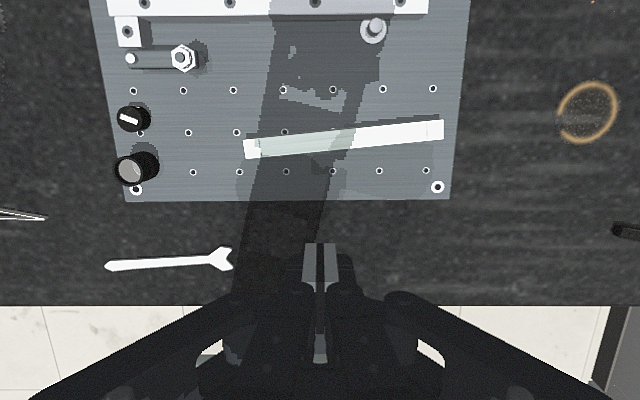

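The wrist view shows the bar from about (245,149) to (444,129), the post nut at (183,58), the pin at (374,27), the end block at (128,30), the fence foot near row 18 and the plate front edge near row 201. Next I'll fit lines to the edges.

```bash
cat >> h.py <<'E'
def edge(g,cols,r0,r1,sign):  # subpixel row of strongest vertical gradient of given sign per column
    out=[]
    for x in cols:
        d=sign*np.gradient(cv2.GaussianBlur(g,(3,3),0)[r0:r1,x].astype(float)); i=d.argmax()
        if d[i]<8: continue
        w=d[max(i-2,0):i+3].clip(0); out.append((x,r0+max(i-2,0)+(w*np.arange(len(w))).sum()/w.sum()))
    return np.array(out)
def line(c,pts,z):  # robust world line x=a+b*y
    w=cast(c,pts,z); y=w[:,1]; x=w[:,0]; k=np.ones(len(x),bool)
    for _ in range(6):
        b,a=np.polyfit(y[k],x[k],1); r=abs(x-a-b*y); k=r<max(.0008,2*np.median(r))
    return a,b,r[k].std(),k.sum()
E
python3 - <<'E'
from h import *; import pickle
c=pickle.load(open("w1.pkl","rb")); g=cv2.cvtColor(cv2.imread("pics/w1.png"),cv2.COLOR_BGR2GRAY)
print("front",line(c,edge(g,list(range(150,235))+list(range(330,425)),192,210,-1),.012))
print("foot",line(c,edge(g,list(range(150,260))+list(range(285,355)),8,30,-1),.012))
f=edge(g,range(250,440),120,150,1); print("bar back",line(c,edge(g,range(250,440),112,150,1),.032))
print("bar front",line(c,edge(g,range(250,440),125,170,-1),.012))
print("bar corners top",cast(c,[[243,140],[246,159],[443,120],[444.5,139]],.032).round(4).tolist())
print("nut",cast(c,[[183,58]],.065),"pin top",cast(c,[[375,25]],.034),"plate corners",cast(c,[[126,203],[450,199]],.012))
print("endblock topright",cast(c,[[143,45],[141,17]],.038))
print(g[5:30,200])
E
```

```text
front (np.float64(0.42920629458265497), np.float64(-0.007230721369666908), np.float64(0.00014134549016298217), np.int64(180))
foot (np.float64(0.6491066298058432), np.float64(-0.01053194782046855), np.float64(7.3431560608803e-05), np.int64(180))
bar back (np.float64(0.5157061980411699), np.float64(-0.10104184038875003), np.float64(0.00011077308121907673), np.int64(190))
bar front (np.float64(0.4893135189448962), np.float64(-0.09941741701623781), np.float64(0.00012342827586101055), np.int64(184))
bar corners top [[0.5102, 0.0461, 0.032], [0.4873, 0.0439, 0.032], [0.5334, -0.1906, 0.032], [0.5113, -0.1947, 0.032]]
nut [[0.59719073 0.09472291 0.065     ]] pin top [[ 0.63386998 -0.10564105  0.034     ]] plate corners [[ 0.42531564  0.210573    0.012     ]
 [ 0.43073958 -0.21749726  0.012     ]]
endblock topright [[0.61326389 0.14687384 0.038     ]
 [0.64060523 0.14485621 0.038     ]]
[246 246 245 245 246 246 245 246 247 252 228  85 112 110 113 111 112 100
 121 136 132 133 137 134 136]
```

Request:
jog_arm([
  [-0.025,-0.043,0.04,0],
  [-0.025,-0.043,0.08,0],
  [-0.025,-0.043,0.12,0],
  [-0.025,-0.043,0.16,0],
  [-0.025,-0.043,0.195,0],
])

```text
time: 1.82
tool_pos: [0.4573, -0.0035, 0.1026]
tool_rot: [0.0, 1.0, 0.001, 0.0]
contact_force: [0.0, -0.4, 0.2]
gripper_width: 0.004
```

Request:
jog_arm([
  [0,0,0.03,0],
  [0,0,0.06,0],
  [0,0,0.065,0],
  [0,0,0.065,0],
])

```text
time: 2.15
tool_pos: [0.4555, -0.0038, 0.0369]
tool_rot: [-0.001, 1.0, -0.0, -0.003]
contact_force: [0.6, 0.3, 0.4]
gripper_width: 0.001
```

Request:
jog_arm([
  [0,-0.01,0.018,0],
  [0.008,-0.01,0.018,0],
  [0.016,-0.01,0.018,0],
  [0.023,-0.01,0.018,0],
  [0.03,-0.01,0.018,0],
])

```text
time: 2.57
tool_pos: [0.4898, 0.0055, 0.0233]
tool_rot: [0.0, 1.0, 0.0, 0.001]
contact_force: [-3.0, 0.5, 3.2]
gripper_width: 0.0
```

Request:
jog_arm([
  [0.006,0,0,0],
  [0.012,0,0,0],
  [0.018,0,0,0],
  [0.022,0,0,0],
  [0.022,0,0,0],
])

```text
time: 2.98
tool_pos: [0.5111, 0.0057, 0.0216]
tool_rot: [0.0, 1.0, -0.0, 0.001]
contact_force: [0.6, 1.1, 0.4]
gripper_width: 0.002
```

```bash
python3 - <<'E'
from h import *
s=manip.state(); print(s['time'],s['tool_pos'],s['contact_force'])
im=cams.grab_frame("top")[:,:,::-1]; cv2.imwrite("pics/t2.png",im)
cv2.imwrite("pics/t2z.png",cv2.resize(im[145:250,225:385],None,fx=5,fy=5,interpolation=cv2.INTER_CUBIC))
E
```

```text
2.9833 [0.51105459 0.00571289 0.02164949] [0.56978786 1.05566354 0.35216915]
```

View pics/t2z.png

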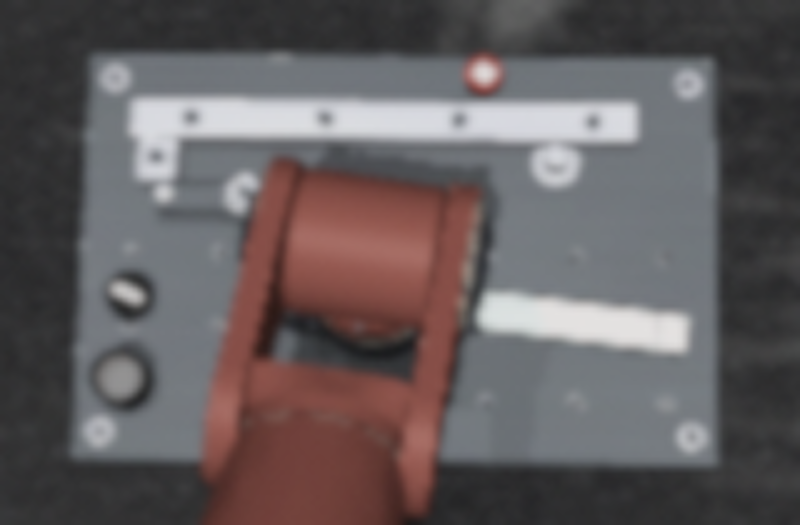

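The top crop shows that the bar has rotated as intended, with its right end at crop (685,335). The arm hides its left end, so I'll raise the arm and measure from the wrist camera.

Request:
jog_arm([
  [-0.03,0,0,0],
  [-0.05,0.03,-0.04,0],
  [-0.05,0.05,-0.08,0],
  [-0.05,0.05,-0.12,0],
  [-0.05,0.05,-0.16,0],
])

```text
time: 3.45
tool_pos: [0.459, -0.0449, 0.1726]
tool_rot: [0.0, 1.0, -0.001, -0.0]
contact_force: [1.1, 0.1, -0.9]
gripper_width: 0.004
```

Request:
jog_arm([
  [0,0,-0.03,0],
  [0,0,-0.04,0],
  [0,0,-0.04,0],
  [0,0,-0.04,0],
])

```text
time: 3.78
tool_pos: [0.4599, -0.0438, 0.2111]
tool_rot: [0.0, 1.0, 0.0, 0.0]
contact_force: [0.5, 0.7, -1.1]
gripper_width: 0.003
```

```bash
python3 - <<'E'
from h import *; import pickle
s=manip.state(); c=cams.get_calibration("wrist"); im=cams.grab_frame("wrist")[:,:,::-1]; cv2.imwrite("pics/w3.png",im); pickle.dump(c,open("w3.pkl","wb"))
print(s['time'],s['tool_pos'],s['tool_rot'])
E
```

```text
3.7833 [ 0.45985003 -0.04380626  0.21106306] [1.95664934e-05 9.99999985e-01 4.08911924e-05 1.64970331e-04]
```

View pics/w3.png

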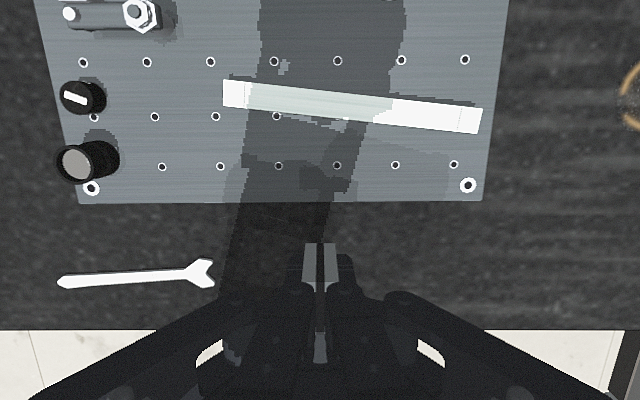

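The wrist view shows the whole bar, from (223,92) on the left to (481,121) on the right. The left end now leads towards the fence. I'll write a detector for it.

```bash
cat >> h.py <<'E'
import pickle
def bar(im,c,thr=150):
    g=cv2.cvtColor(im,cv2.COLOR_BGR2GRAY); m=cv2.morphologyEx((g>thr).astype(np.uint8),cv2.MORPH_OPEN,np.ones((5,5)))
    best=None
    for k in cv2.findContours(m,cv2.RETR_EXTERNAL,cv2.CHAIN_APPROX_NONE)[0]:
        if cv2.contourArea(k)<1500: continue
        w=cast(c,k.reshape(-1,2),.032)[:,:2]; r=cv2.minAreaRect((w*1000).astype(np.float32)); a,b=sorted(r[1])
        if 170<b<262 and 15<a<40 and w[:,0].min()>.43: best=(r,w)
    if best is None: return None
    r,w=best; p=cv2.boxPoints(r); p=p[np.argsort(p[:,1])]; R,L=p[:2].mean(0),p[2:].mean(0)
    print("bar L",L.round(1),"R",R.round(1),"size",np.round(r[1],1),"yaw",round(np.degrees(np.arctan2(-(L-R)[0],(L-R)[1])),2)); 
    return L,R
def look(n,name="wrist"):
    s=manip.state(); c=cams.get_calibration(name); im=np.ascontiguousarray(cams.grab_frame(name)[:,:,::-1]); cv2.imwrite(f"pics/{n}.png",im); pickle.dump(c,open(f"{n}.pkl","wb"))
    print(s['time'],s['tool_pos'].round(4) if hasattr(s['tool_pos'],'round') else s['tool_pos']); return im,c
E
python3 - <<'E'
from h import *
c=pickle.load(open("w3.pkl","rb")); im=cv2.imread("pics/w3.png"); bar(im,c); bar(cv2.imread("pics/w1.png"),pickle.load(open("w1.pkl","rb")))
g=cv2.cvtColor(im,cv2.COLOR_BGR2GRAY)
print("front",line(c,edge(g,list(range(110,225))+list(range(340,450)),190,212,-1),.012))
print("nut",cast(c,[[141,13]],.065),"corners",cast(c,[[78,204],[482,201]],.012))
E
```

```text
bar L [539.2  44. ] R [ 513.5 -193.9] size [239.3  24.2] yaw -6.16
bar L [499.4  46.2] R [ 523.1 -191.7] size [ 23.8 239.1] yaw 5.69
front (np.float64(0.4291165819639432), np.float64(-0.007821468876805179), np.float64(0.0001351450698516873), np.int64(225))
nut [[0.59651897 0.09268224 0.065     ]] corners [[ 0.42671956  0.21212761  0.012     ]
 [ 0.42990207 -0.21657694  0.012     ]]
```

Request:
jog_arm([
  [0.025,0.023,0.04,7],
  [0.025,0.023,0.08,7],
  [0.025,0.023,0.12,7],
  [0.025,0.023,0.16,7],
  [0.025,0.023,0.19,7],
])

```text
time: 4.25
tool_pos: [0.4808, -0.0657, 0.0155]
tool_rot: [-0.001, 0.998, -0.061, -0.004]
contact_force: [-0.1, -0.5, 0.5]
gripper_width: 0.0
```

Request:
jog_arm([
  [0,0,0,0],
  [0,0,0,0],
])

```text
time: 4.42
tool_pos: [0.4817, -0.0659, 0.0175]
tool_rot: [-0.001, 0.998, -0.061, -0.004]
contact_force: [0.1, -1.2, 0.2]
gripper_width: 0.002
```

Request:
jog_arm([
  [0.01,0,-0.003,0],
  [0.02,-0.001,-0.003,0],
  [0.03,-0.003,-0.003,0],
  [0.04,-0.006,-0.003,0],
  [0.05,-0.009,-0.003,0],
])

```text
time: 4.83
tool_pos: [0.5366, -0.0639, 0.0248]
tool_rot: [0.0, 0.998, -0.061, -0.0]
contact_force: [-2.3, 0.2, -0.0]
gripper_width: -0.002
```

Request:
jog_arm([
  [0.01,-0.002,0,0],
  [0.02,-0.005,0,0],
  [0.03,-0.008,0,0],
  [0.04,-0.01,0,0],
  [0.046,-0.012,0,0],
])

```text
time: 5.25
tool_pos: [0.5843, -0.0577, 0.0249]
tool_rot: [0.0, 0.998, -0.061, 0.0]
contact_force: [-2.5, -1.5, -0.1]
gripper_width: -0.003
```

Request:
jog_arm([
  [0,0,0,0],
  [-0.03,0,0,0],
  [-0.06,0,-0.04,0],
  [-0.09,0,-0.08,0],
  [-0.12,0,-0.12,0],
])

```text
time: 5.67
tool_pos: [0.4773, -0.0446, 0.1252]
tool_rot: [-0.0, 0.998, -0.061, -0.0]
contact_force: [-0.0, -0.6, 1.7]
gripper_width: 0.0
```

Request:
jog_arm([
  [0,0,-0.04,-6],
  [0,0,-0.08,-7],
  [0,0,-0.08,-7],
  [0,0,-0.08,-7],
])

```text
time: 6.0
tool_pos: [0.4809, -0.0454, 0.2092]
tool_rot: [0.001, 1.0, -0.0, 0.005]
contact_force: [0.8, 0.5, -1.1]
gripper_width: 0.003
```

```bash
python3 - <<'E'
from h import *
im,c=look("w4"); bar(im,c)
E
```

```text
6.0 [ 0.4809 -0.0454  0.2092]
bar L [629.2  52.5] R [ 586.6 -183.1] size [239.4  24.1] yaw -10.26
```

Request:
jog_arm([
  [0.02,0.033,0.03,6],
  [0.04,0.066,0.05,10.3],
  [0.06,0.1,0.06,10.3],
  [0.08,0.135,0.07,10.3],
  [0.1,0.167,0.08,10.3],
])

```text
time: 6.47
tool_pos: [0.5753, -0.2088, 0.1222]
tool_rot: [-0.001, 0.996, -0.09, -0.002]
contact_force: [1.1, -0.4, 1.0]
gripper_width: 0.002
```

Request:
jog_arm([
  [0,0,0.04,0],
  [0,0,0.07,0],
  [0,0,0.085,0],
  [0,0,0.085,0],
])

```text
time: 6.8
tool_pos: [0.571, -0.2057, 0.0329]
tool_rot: [-0.003, 0.996, -0.09, -0.006]
contact_force: [-1.1, -0.2, 0.2]
gripper_width: -0.005
```

Request:
jog_arm([
  [0.01,-0.002,0.01,0],
  [0.008,-0.012,0.01,0],
  [0.006,-0.022,0.01,0],
  [0.004,-0.032,0.01,0],
  [0.002,-0.042,0.01,0],
])

```text
time: 7.22
tool_pos: [0.5855, -0.1659, 0.0318]
tool_rot: [0.0, 0.996, -0.089, 0.0]
contact_force: [-0.5, -1.1, -1.5]
gripper_width: -0.001
```

Request:
jog_arm([
  [-0.001,-0.007,0,0],
  [-0.003,-0.014,0,0],
  [-0.003,-0.014,0,0],
])

```text
time: 7.47
tool_pos: [0.585, -0.1508, 0.0314]
tool_rot: [-0.0, 0.996, -0.089, 0.0]
contact_force: [1.6, -0.9, -1.8]
gripper_width: 0.0
```

```bash
python3 - <<'E'
from h import *
im,c=look("w5"); bar(im,c)
E
```

```text
7.4667 [ 0.585  -0.1508  0.0314]
```

View pics/w5.png

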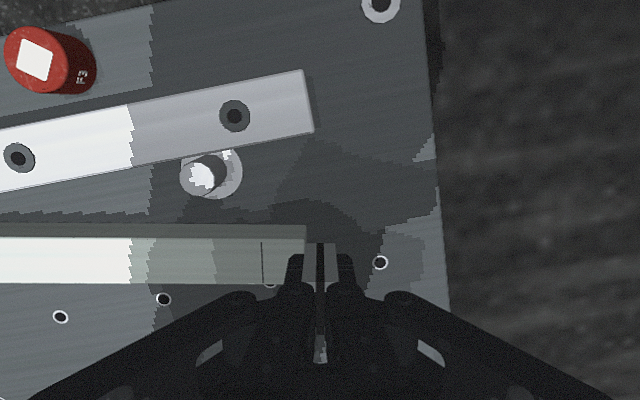

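The wrist view shows the bar square to the finger: its end face is at px 307 against the finger at 303. The pin at (205,175) is clear of it. The fingertip is only just below the bar's top, at z=31 mm, so I'll lower it before going on.

Request:
jog_arm([
  [0,0.004,0,0],
  [0,0.004,0.011,0],
  [0,0.004,0.011,0],
])

```text
time: 7.77
tool_pos: [0.5836, -0.1571, 0.0183]
tool_rot: [0.0, 0.996, -0.09, -0.001]
contact_force: [0.8, -0.8, -0.0]
gripper_width: 0.002
```

```bash
python3 - <<'E'
from h import *
s=manip.state();print(s['tool_pos'],s['contact_force'])
im,c=look("t6","top"); cv2.imwrite("pics/t6z.png",cv2.resize(im[145:250,225:385],None,fx=5,fy=5,interpolation=cv2.INTER_CUBIC))
E
```

```text
[ 0.58359716 -0.15711129  0.01832022] [ 0.78830494 -0.83309411 -0.02272849]
7.7667 [ 0.5836 -0.1571  0.0183]
```

View pics/t6z.png

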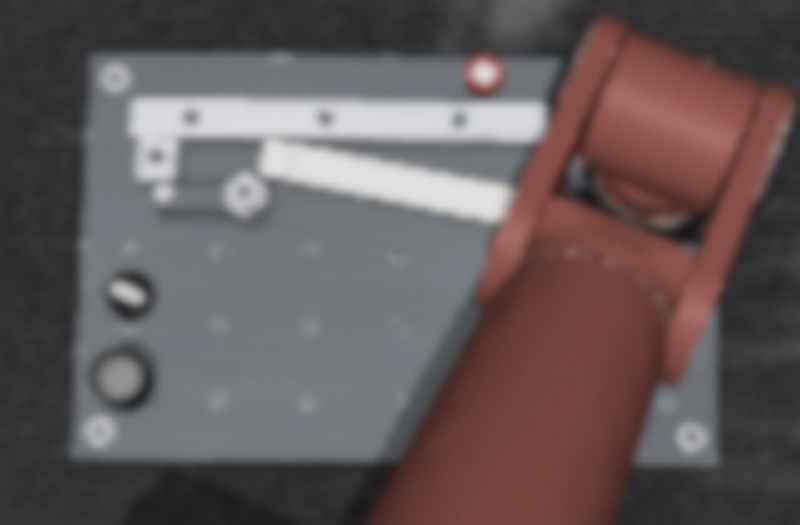

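The top crop shows the bar's left end at (265,158), right of the post and close to the fence. I'll measure it from this image.

```bash
python3 - <<'E'
from h import *
im=cv2.imread("pics/t6.png");c=pickle.load(open("t6.pkl","rb"))
g=cv2.cvtColor(im,cv2.COLOR_BGR2GRAY);o=np.array([225,145])
P=lambda x,y:(np.array([x,y])+2)/5-.5+o
print("left end top face",cast(c,[P(264,142),P(262,178)],.032),"post nut",cast(c,[P(245,193)],.065),"endblock right",cast(c,[P(178,160)],.038),"pin?")
# bar direction via edges
e=edge(g,range(282,318),170,186,1); print("back edge",line(c,e,.032))
e=edge(g,range(285,322),178,193,-1); print("front edge",line(c,e,.02))
e=edge(g,range(285,300),166,174,-1); print("fence foot?",line(c,e,.03))
E
```

```text
left end top face [[0.63806545 0.09085145 0.032     ]
 [0.61311699 0.09122672 0.032     ]] post nut [[0.59480426 0.09845086 0.065     ]] endblock right [[0.62298457 0.14735252 0.038     ]] pin?
back edge (np.float64(0.6254450785981078), np.float64(0.15043109897726253), np.float64(0.0002651759595616191), np.int64(31))
front edge (np.float64(0.6020743936895717), np.float64(0.1874812858379445), np.float64(0.00014140336410455286), np.int64(37))
fence foot? (np.float64(0.6433092673141089), np.float64(0.02827073972032553), np.float64(0.00014548763952379866), np.int64(10))
```

Request:
jog_arm([
  [-0.001,-0.008,0,0],
  [-0.001,-0.015,0,0],
  [-0.002,-0.022,0,0],
  [-0.003,-0.029,0,0],
  [-0.003,-0.034,0,0],
])

```text
time: 8.23
tool_pos: [0.5873, -0.1214, 0.0199]
tool_rot: [-0.0, 0.996, -0.089, -0.0]
contact_force: [-0.7, -2.3, -0.8]
gripper_width: -0.0
```

```bash
python3 - <<'E'
from h import *
im,c=look("t7","top"); cv2.imwrite("pics/t7z.png",cv2.resize(im[145:250,225:385],None,fx=5,fy=5,interpolation=cv2.INTER_CUBIC))
g=cv2.cvtColor(im,cv2.COLOR_BGR2GRAY)
print("back edge",line(c,edge(g,range(278,312),170,186,1),.032),"front",line(c,edge(g,range(283,312),178,193,-1),.02))
E
```

```text
8.2333 [ 0.5873 -0.1214  0.0199]
back edge (np.float64(0.6212472468957974), np.float64(0.1440843041510598), np.float64(0.0002493159829855474), np.int64(30)) front (np.float64(0.5971375161928378), np.float64(0.16955297022144206), np.float64(0.0001491085301044004), np.int64(29))
```

View pics/t7z.png

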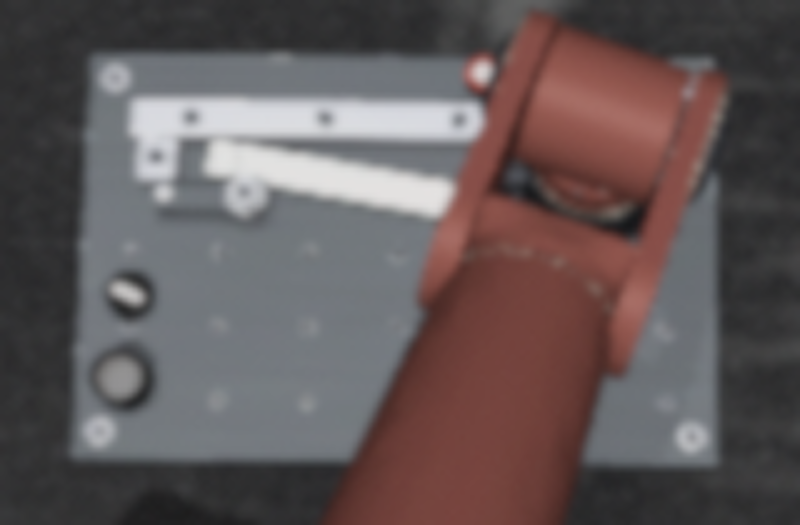

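The left end, at crop x≈207, is now behind the post, and the gap to the end block face (x≈178) is about 19 mm. I'll push another 15 mm or so, then back off and look.

Request:
jog_arm([
  [-0.001,-0.007,0,0],
  [-0.001,-0.012,0,0],
  [-0.002,-0.015,0,0],
  [-0.002,-0.015,0,0],
])

```text
time: 8.62
tool_pos: [0.5884, -0.1066, 0.0201]
tool_rot: [-0.0, 0.996, -0.089, 0.0]
contact_force: [0.1, -0.2, -0.0]
gripper_width: 0.0
```

Request:
jog_arm([
  [0,0.015,0,0],
  [-0.01,0.02,-0.04,0],
  [-0.04,0.02,-0.08,0],
  [-0.07,0.0,-0.1,-4],
  [-0.1,-0.03,-0.12,-10],
])

```text
time: 9.03
tool_pos: [0.5016, -0.0694, 0.1377]
tool_rot: [0.0, 1.0, -0.002, 0.002]
contact_force: [-0.0, 1.0, 1.0]
gripper_width: 0.001
```

Request:
jog_arm([
  [-0.01,-0.03,-0.03,0],
  [-0.01,-0.06,-0.06,0],
  [-0.01,-0.06,-0.08,0],
  [-0.01,-0.06,-0.08,0],
  [-0.01,-0.06,-0.08,0],
])

```text
time: 9.45
tool_pos: [0.4926, -0.008, 0.2169]
tool_rot: [0.0, 1.0, -0.002, 0.002]
contact_force: [-0.5, 0.3, -0.8]
gripper_width: 0.0
```

```bash
python3 - <<'E'
from h import *
im,c=look("w8"); bar(im,c)
E
```

```text
9.45 [ 0.4926 -0.008   0.2169]
```

View pics/w8.png

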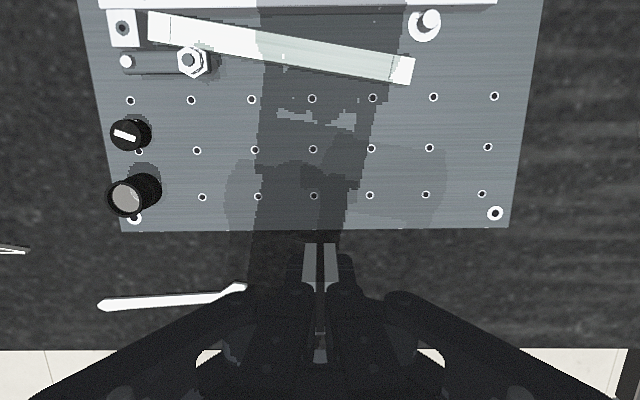

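The wrist view shows the left end at px x≈148–153 and the end block's face at about 137. The right end, with corners (416,58) and (412,85), is still in front of the pin at (430,18). I'll work out the gaps.

```bash
python3 - <<'E'
from h import *
c=pickle.load(open("w8.pkl","rb")); im=cv2.imread("pics/w8.png"); g=cv2.cvtColor(im,cv2.COLOR_BGR2GRAY)
L=cast(c,[[148,12],[147.5,40]],.032);R=cast(c,[[416,58],[411.5,85]],.032)
print("L",L,"R",R,"len",np.linalg.norm(L.mean(0)-R.mean(0)))
print("pin top",cast(c,[[430.5,18]],.034),"foot flange",cast(c,[[424,26]],.012))
print(g[30,120:160],g[20,400:445])
print("foot",line(c,edge(g,list(range(180,250))+list(range(290,400)),2,16,-1),.012))
print("front",line(c,edge(g,list(range(150,225))+list(range(360,480)),222,238,-1),.012))
E
```

```text
L [[0.64028483 0.14043629 0.032     ]
 [0.61800351 0.14421793 0.032     ]] R [[ 0.60216211 -0.09622561  0.032     ]
 [ 0.57907188 -0.09383597  0.032     ]] len 0.24046437261371997
pin top [[ 0.63414667 -0.10584431  0.034     ]] foot flange [[ 0.63217793 -0.10690748  0.012     ]]
[100  55  38  41  97 144 140 140 116 187 255 247 245 245 245 247 249 197
  59  73  88  81  82  82  81  83  69 118 249 253 247 247 247 247 247 247
 247 247 247 247] [ 93  87  88 119 137 136 135 127 163 252 250 246 246 246 247 251 255 241
  63  84  84  75 153 252 252 247 246 246 246 246 246 245 245 245 245 243
 243 244 244 252 247 118 134 134 138]
foot (np.float64(0.6497969843087703), np.float64(-0.011894775754169556), np.float64(7.80691706459224e-05), np.int64(180))
front (np.float64(0.4292556552350163), np.float64(-0.007644681787332964), np.float64(0.00014133493805883158), np.int64(195))
```

Request:
jog_arm([
  [0.02,0.035,0.01,5],
  [0.04,0.07,0.02,10],
  [0.06,0.1,0.03,10],
  [0.085,0.12,0.04,10],
  [0.093,0.12,0.07,10],
])

```text
time: 9.92
tool_pos: [0.5878, -0.1342, 0.1463]
tool_rot: [0.001, 0.996, -0.092, 0.003]
contact_force: [-0.5, -0.0, 0.6]
gripper_width: 0.001
```

Request:
jog_arm([
  [0,0,0.04,0],
  [0,0,0.08,0],
  [0,0,0.11,0],
  [0,0,0.125,0],
  [0,0,0.125,0],
])

```text
time: 10.33
tool_pos: [0.5806, -0.1285, 0.0145]
tool_rot: [-0.001, 0.996, -0.091, -0.004]
contact_force: [-0.1, 0.9, -0.4]
gripper_width: -0.003
```

Request:
jog_arm([
  [0.007,0,-0.005,0],
  [0.005,-0.008,-0.005,0],
  [0.004,-0.016,-0.005,0],
  [0.003,-0.022,-0.005,0],
  [0.003,-0.022,-0.005,0],
])

```text
time: 10.75
tool_pos: [0.5908, -0.1062, 0.0248]
tool_rot: [-0.0, 0.996, -0.089, -0.0]
contact_force: [0.6, -0.2, -0.0]
gripper_width: 0.0
```

Request:
jog_arm([
  [-0.001,-0.002,0.002,0],
  [-0.001,-0.0035,0.003,0],
  [-0.001,-0.0035,0.003,0],
  [-0.001,0.015,0.003,0],
  [-0.03,0.015,0.003,0],
])

```text
time: 11.17
tool_pos: [0.5623, -0.1201, 0.0234]
tool_rot: [0.001, 0.996, -0.09, 0.003]
contact_force: [-0.5, -0.7, 1.1]
gripper_width: 0.001
```

Request:
jog_arm([
  [-0.02,0,0,-5],
  [-0.02,-0.03,0,-9.7],
  [-0.02,-0.06,0,-9.7],
  [-0.02,-0.065,0,-9.7],
  [-0.02,-0.065,0,-9.7],
])

```text
time: 11.58
tool_pos: [0.5506, -0.0482, 0.0218]
tool_rot: [0.0, 1.0, -0.004, -0.0]
contact_force: [-0.3, 0.9, -0.3]
gripper_width: -0.001
```

```bash
python3 - <<'E'
from h import *
im,c=look("w9"); s=manip.state(); print(s['tool_rot'])
E
```

```text
11.5833 [ 0.5506 -0.0482  0.0218]
[ 2.32855547e-04  9.99990123e-01 -4.43843011e-03  2.59928091e-05]
```

View pics/w9.png

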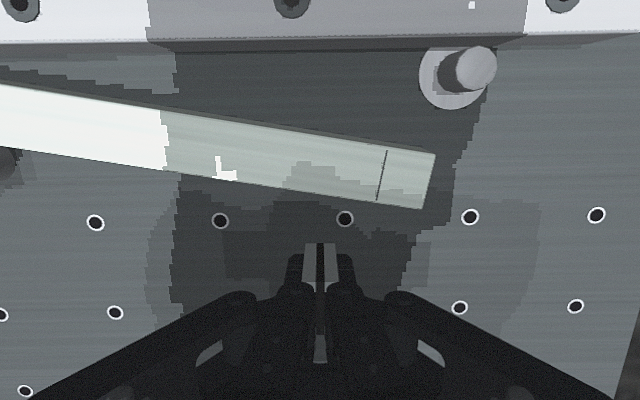

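The wrist view shows the bar's right end in front of the pin, with its back corner at (435,153). The pin's top runs from px 455 to 497, and the fingers at (320,250) are ready in front of the bar. I'll check the clearance.

```bash
python3 - <<'E'
from h import *
c=pickle.load(open("w9.pkl","rb"))
print("pin left top",cast(c,[[455.5,70]],.034),"right",cast(c,[[497,67]],.034),"bar R",cast(c,[[435,153],[423,209]],.032))
E
```

```text
pin left top [[ 0.63307913 -0.09888375  0.034     ]] right [[ 0.63394329 -0.11375251  0.034     ]] bar R [[ 0.60268355 -0.09484082  0.032     ]
 [ 0.57949954 -0.09194048  0.032     ]]
```

Request:
jog_arm([
  [-0.005,0.036,0,0],
  [-0.005,0.076,0,5],
  [0.02,0.076,0,10],
  [0.04,0.074,0,10],
  [0.04,0.068,0,10],
])

```text
time: 12.05
tool_pos: [0.5931, -0.1213, 0.023]
tool_rot: [0.001, 0.996, -0.094, 0.002]
contact_force: [-0.4, -0.2, 0.1]
gripper_width: 0.002
```

Request:
jog_arm([
  [-0.001,-0.006,0,0],
  [-0.001,-0.01,0,0],
  [-0.001,-0.01,0,0],
])

```text
time: 12.3
tool_pos: [0.5898, -0.1071, 0.0212]
tool_rot: [-0.0, 0.996, -0.092, -0.001]
contact_force: [0.3, 0.2, 0.4]
gripper_width: 0.0
```

Request:
jog_arm([
  [-0.001,-0.004,0,0],
  [-0.001,-0.0075,0,0],
  [-0.001,-0.0075,0,0],
  [-0.001,0.012,0,0],
  [-0.03,0.012,0,0],
])

```text
time: 12.72
tool_pos: [0.5624, -0.1168, 0.0232]
tool_rot: [0.001, 0.996, -0.093, 0.003]
contact_force: [0.5, -0.3, 0.5]
gripper_width: 0.001
```

Request:
jog_arm([
  [-0.02,0,0,-5],
  [-0.02,-0.03,0,-10],
  [-0.02,-0.06,0,-10.3],
  [-0.02,-0.065,0,-10.3],
  [-0.02,-0.065,0,-10.3],
])

```text
time: 13.13
tool_pos: [0.5514, -0.045, 0.0219]
tool_rot: [-0.0, 1.0, -0.001, 0.0]
contact_force: [-0.5, 0.5, 0.2]
gripper_width: 0.001
```

```bash
python3 - <<'E'
from h import *
im,c=look("w10"); s=manip.state(); print(s['tool_rot'])
g=cv2.cvtColor(im,cv2.COLOR_BGR2GRAY); print([(r,g[r,405:450].tolist()) for r in (170,)])
m=(g[140:215,380:445]>105).astype(np.uint8)
k=max(cv2.findContours(m,0,1,offset=(380,140))[0],key=cv2.contourArea).reshape(-1,2); i=(k[:,0]-.0*k[:,1]).argmax(); j=(k[:,1]).argmax(); print(k[i],k[j],cast(c,[k[i],k[j]],.032))
E
```

```text
13.1333 [ 0.5514 -0.045   0.0219]
[ 1.31066007e-04  9.99998513e-01 -1.71832665e-03  5.78516482e-05]
[(170, [182, 179, 178, 179, 181, 181, 176, 178, 176, 175, 178, 179, 177, 170, 176, 175, 173, 175, 175, 169, 173, 176, 174, 161, 104, 65, 77, 76, 81, 75, 78, 79, 75, 76, 78, 85, 78, 73, 80, 77, 80, 78, 74, 77, 74])]
[432 159] [416 209] [[ 0.60121934 -0.09039232  0.032     ]
 [ 0.58038802 -0.08568288  0.032     ]]
```

Request:
jog_arm([
  [0.01,0.015,0,0],
  [0.02,0.015,0,0],
  [0.03,0.015,0,0],
  [0.04,0.015,0,0],
  [0.047,0.015,0,0],
])

```text
time: 13.6
tool_pos: [0.5994, -0.0624, 0.0217]
tool_rot: [0.0, 1.0, -0.003, -0.0]
contact_force: [-2.1, -1.3, 1.2]
gripper_width: 0.001
```

Request:
jog_arm([
  [0.004,0,0,0],
  [0.008,0,0,0],
  [0.008,0,0,0],
])

```text
time: 13.85
tool_pos: [0.6072, -0.0618, 0.0218]
tool_rot: [-0.0, 1.0, -0.003, 0.0]
contact_force: [-0.3, -0.2, -0.8]
gripper_width: -0.002
```

```bash
python3 - <<'E'
from h import *
im,c=look("w11")
E
```

```text
13.85 [ 0.6072 -0.0618  0.0218]
```

View pics/w11.png

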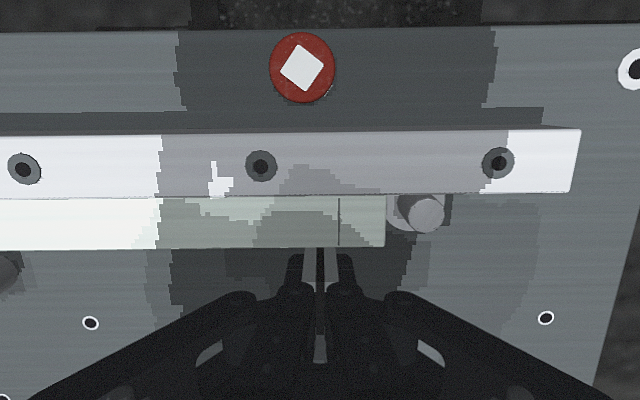

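The bar is now inside the bay, with its right end at px 385 just left of the pin at about 402 and nearly against the fence. I'll press gently here until contact, then press again near the left.

Request:
jog_arm([
  [0.002,0,0,0],
  [0.004,0,0,0],
  [0.004,0,0,0],
])

```text
time: 14.15
tool_pos: [0.6082, -0.0617, 0.0216]
tool_rot: [-0.0, 1.0, -0.002, -0.003]
contact_force: [-9.3, 0.1, 7.6]
gripper_width: -0.002
```

Request:
jog_arm([
  [-0.02,0,0,0],
  [-0.024,-0.04,0,0],
  [-0.024,-0.08,0,0],
  [-0.024,-0.105,0,0],
  [-0.014,-0.105,0,0],
])

```text
time: 14.57
tool_pos: [0.5953, 0.0474, 0.0214]
tool_rot: [-0.001, 1.0, -0.0, -0.001]
contact_force: [0.1, 0.4, 0.2]
gripper_width: 0.001
```

Request:
jog_arm([
  [0.004,0,0,0],
  [0.008,0,0,0],
  [0.011,0,0,0],
  [0.013,0,0,0],
  [0.013,0,0,0],
])

```text
time: 14.98
tool_pos: [0.6074, 0.0423, 0.0215]
tool_rot: [-0.0, 1.0, -0.003, -0.004]
contact_force: [-10.1, 1.7, 8.5]
gripper_width: 0.006
```

Contact reads about 10 N at both spots. I'll retreat, rise and check.

Request:
jog_arm([
  [-0.02,0,0,0],
  [-0.05,0,-0.02,0],
  [-0.08,0,-0.05,0],
  [-0.09,0,-0.09,0],
  [-0.09,0,-0.13,0],
])

```text
time: 15.4
tool_pos: [0.5163, 0.0426, 0.1508]
tool_rot: [-0.0, 1.0, -0.003, -0.003]
contact_force: [2.0, -0.7, 1.4]
gripper_width: -0.001
```

Request:
jog_arm([
  [0.03,0,-0.03,0],
  [0.05,0.02,-0.04,0],
  [0.05,0.03,-0.04,0],
  [0.05,0.03,-0.04,0],
  [0.05,0.03,-0.04,0],
])

```text
time: 15.82
tool_pos: [0.5689, 0.0122, 0.1904]
tool_rot: [-0.0, 1.0, -0.004, -0.001]
contact_force: [0.1, -0.4, -0.4]
gripper_width: -0.003
```

```bash
python3 - <<'E'
from h import *
im,c=look("w12"); s=manip.state(); print(s['contact_force'],s['tool_rot'])
E
```

```text
15.8167 [0.5689 0.0122 0.1904]
[ 0.19196905  0.3804308  -1.08287242] [-3.99327961e-04  9.99992747e-01 -3.36831692e-03 -1.73218461e-03]
```

```bash
python3 - <<'E'
from h import *
im=cv2.imread("pics/w12.png");c=pickle.load(open("w12.pkl","rb")); g=cv2.cvtColor(im,cv2.COLOR_BGR2GRAY)
O=np.array([.569,-.002,0])
ex=lambda x,y,z:project(c,[[.569+x-.009*y,-.002+y+.009*x,z]])[0]
f0,f1=ex(.051,.08,.032),ex(.051,-.09,.032); print("exp front edge",f0,f1,"fence top front",ex(.075,.08,.038),ex(.075,-.09,.038),"fence back top",ex(.1,.02,.038),"pin",ex(.065,-.106,.034),"endblock",ex(.06,.15,.038))
cols=range(int(f0[0])+8,int(f1[0])-5); r=int((f0[1]+f1[1])/2)
cols=[x for x in cols]
print("bar front",line(c,edge(g,cols,r-14,r+16,-1),.032))
rb=int(ex(.1,.02,.038)[1]); print("fence back",line(c,edge(g,cols,rb-14,rb+14,1),.038))
x=int(ex(.06,0,.03)[0]); print("column",x,g[rb-10:r+14,x].tolist())
rr=int(ex(.06,-.1,.032)[1]); q=int(f1[0]); print("right row",rr,q-20,g[rr,q-20:q+50].tolist())
ql=int(ex(.06,.15,.038)[0]); print("left row",ql-25,g[rr-2,max(ql-25,0):ql+40].tolist())
E
```

```text
exp front edge [243.11522415 126.72978786] [437.25371949 123.33744675] fence top front [239.18316156  98.10523287] [442.05638242  94.45169541] fence back top [309.8556212   64.85341454] pin [458.1512835  106.41359466] endblock [158.6814608  117.85774494]
bar front (np.float64(0.6195514537899662), np.float64(-0.007832860185319878), np.float64(0.00010250683832692017), np.int64(181))
fence back (np.float64(0.6676768263548991), np.float64(-0.008169547675049856), np.float64(5.825957855238055e-05), np.int64(181))
column 334 [79, 74, 76, 83, 75, 79, 84, 75, 77, 81, 75, 69, 110, 161, 164, 162, 157, 163, 160, 160, 160, 164, 159, 162, 165, 169, 160, 159, 158, 160, 160, 160, 160, 161, 164, 166, 165, 168, 162, 160, 164, 160, 157, 115, 158, 188, 188, 192, 189, 188, 188, 189, 184, 184, 183, 182, 193, 191, 189, 192, 190, 189, 187, 188, 188, 190, 183, 180, 182, 193, 190, 192, 88, 75, 74, 74, 80, 80, 76, 62, 69, 69, 68, 69, 68]
right row 112 417 [243, 242, 242, 243, 242, 242, 241, 242, 242, 243, 243, 242, 243, 242, 242, 242, 242, 243, 244, 234, 236, 231, 226, 195, 104, 67, 81, 86, 89, 79, 75, 166, 247, 237, 234, 239, 237, 236, 236, 234, 233, 231, 229, 231, 235, 239, 234, 172, 108, 117, 121, 122, 116, 116, 120, 119, 117, 119, 118, 119, 122, 118, 118, 119, 115, 116, 119, 120, 113, 120]
left row 133 [229, 229, 231, 232, 234, 235, 236, 238, 236, 237, 234, 237, 236, 236, 236, 236, 235, 235, 234, 235, 235, 237, 239, 235, 74, 64, 62, 38, 255, 249, 243, 242, 242, 243, 242, 242, 242, 242, 242, 242, 243, 242, 242, 242, 243, 242, 242, 243, 245, 254, 125, 250, 246, 242, 242, 243, 242, 243, 242, 243, 242, 242, 242, 242, 242]
```

```bash
python3 -c "
from plant import manip
print(manip.job_done(), manip.state()['time'])"
```

```text
the job is handed in; nothing more can be done
the job is handed in; nothing more can be done
```

The bar is in the bay, flat against the back fence between the end block and the dowel pin. I handed the job in at about 15.9 s of the 64 s allowed; it reports no verdict.

I slid the bar throughout with shut-finger pushes:
1. A push near its left end turned it.
2. A square push on the front face carried it forward.
3. Pushes on the right end slid the left end in behind the clamp post while the right end stayed in front of the pin.
4. A push on the front face near the right end swung it home. I then pressed once near each end, with about 10 N at contact.

**Last checks, from the final wrist image:**
- **Alignment:** the bar's front edge is parallel to the fence within 0.001 rad (slopes −0.0078 and −0.0082).
- **Seating:** the fence's back edge is 48.1 mm behind the bar's front edge, against 49 mm for a bar seated flush.
- **End gaps:** about 3 mm to the end block and 5 mm to the pin, which puts the left end at y ≈ 147 mm.
- **Clearance:** the arm was clear above the work with no contact force.

**Disagreed or not checked:**
- The cameras placed the fixture 2–5 mm differently from one another, so I judged the fit by local gaps and contact forces.
- I had used all 12 picture views, so the last check was numerical only.
- I did not measure the bystanders again at the end; I saw no sign of contact with them in the earlier pictures.

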